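# Dry run along the weld groove

## Task

Do a dry run of the weld on the steel plate. First push aside, with the fingertips, the steel block that lies across the open L-shaped groove, until it lies flat on the plate at least 5 cm clear of the groove; slide it, do not grasp or lift it. Then lead the downward-pointing fingertips slowly along the whole groove, from the end with the projecting tab, round the corner, to the other end, right above the groove and about 1 cm (at most 2 cm) above the plate without touching it; finally raise the hand at least 10 cm, and leave the cup, the nut and the tin where they are.

Things in the scene. Friction and masses are not known exactly. Their poses are not given: they have to be found in the camera images.
- plate: Bare steel plate fixed on the bench; spans x -105..125, y -120..120 mm in its frame, top 13 mm above its origin (underside). +x points away from the robot, +y to its left, yaw up to 0.4. An open L groove, 6 wide, 10 deep: leg one along x=0 from y=120 to -40, leg two along y=-40 from x=0 to -105. Run-on tab 44 wide, 32 long sticks out of the +y edge at x=0, as high as the plate.
- block: Loose sawn steel block, about 0.45 kg, 32 x 50 x 36 mm (its x, y, z), origin at the centre of its underside; at the start it lies on the plate across the first leg of the groove, its long side roughly along the groove. It slides under a few newtons. Pushed square to the groove towards the plate's +x it has free plate surface ahead.
- gas_cup: Bystander: loose ceramic torch cup, 24 mm across, 46 mm tall, standing on the plate in the inside of the L; origin at the centre of its foot.
- hex_nut: Bystander: loose hexagon nut, 18 x 21 x 10 mm, lying on the plate on the other side of the second leg; origin at the centre of its underside.
- paste_tin: Bystander: loose round tin, 58 mm across, 28 mm tall, on the bench to the left of the plate; origin at the centre of its underside.
- mark0 (a point): Point on the groove's centre line at the level of the plate's top face: start of the groove at the tab. Not a visible mark. Axes as the plate's. 10 mm in from the edge that bears the tab.
- mark1 (a point): Point on the groove's centre line at the level of the plate's top face: 30 mm on, first leg. Not a visible mark. Axes as the plate's.
- mark2 (a point): Point on the groove's centre line at the level of the plate's top face: 60 mm on, first leg. Not a visible mark. Axes as the plate's.
- mark3 (a point): Point on the groove's centre line at the level of the plate's top face: 90 mm on, first leg. Not a visible mark. Axes as the plate's.
- mark4 (a point): Point on the groove's centre line at the level of the plate's top face: 120 mm on, first leg. Not a visible mark. Axes as the plate's.
- mark5 (a point): Point on the groove's centre line at the level of the plate's top face: the corner. Not a visible mark. Axes as the plate's. The groove turns square here, towards the plate's -x. Dark tack welds in the groove are flush.
- mark6 (a point): Point on the groove's centre line at the level of the plate's top face: 33 mm past the corner, second leg. Not a visible mark. Axes as the plate's.
- mark7 (a point): Point on the groove's centre line at the level of the plate's top face: 66 mm past the corner, second leg. Not a visible mark. Axes as the plate's.
- mark8 (a point): Point on the groove's centre line at the level of the plate's top face: 99 mm past the corner, second leg. Not a visible mark. Axes as the plate's.
Mind the look-alikes: they are no part of the job. Of the things that look like the block, the smallest one is meant.

How it is judged:
By the outcome, as a careful person would: the job done as asked, in the order asked, and still so for the second after the job is handed in, with the robot touching nothing.
It also fails if it takes over 54 s, if anything falls off the work surface, if the arm or the gripper's body presses on something with over 40 N, if the wrist force passes 120 N, or if a joint passes its speed limit or range.

## Robot

A 6-joint arm with a two-finger parallel gripper is mounted at the origin on a cart in front of the work surface, level with it; the furniture and walls round the work are solid. World frame = base frame: x ahead of the robot, y to its left, z up, the work surface at z = 0. Lengths are in m, angles in rad, forces in N, time in s.
With the tool pointing down it reaches from about 0.325 to 0.75 m from the base axis. Payload 7.6 kg.
Tool frame: the origin (TCP) lies at the very end of the fingers, on their centre line; the grasp point (between the pads) lies robot.grip_point_offset behind it (robot.grip_point_offset is the distance from the TCP to the grasp point, in m); z points along the fingers, x is the direction in which the jaws open and shut, and the axes are right-handed (so a half turn about z gives the same grasp; the last joint's range is limited). The gripper opens to 85 mm and grips with 20 to 120 N. Pads are 22 mm wide; open, the fingers measure 114 mm over their backs; the gripper's body (76 mm by 85 mm) begins 54 mm behind the grasp point. The pads swing forward as they close: fully open they stand 13 mm farther back than shut.
Start: joints at [-1.39, 0.052, 1.401, -0, 1.689, -0.07], TCP at [0.13, -0.509, 0.21] pointing down, gripper open.
Joint ranges: [-2.9, 2.9], [-0.91, 2.17], [0.12, 2.37], [-1.06, 4.2], [0.26, 2.73], [-2.93, 2.93]. Speed limits (rad/s): [2.57, 2.57, 3.01, 3.14, 3.14, 3.14].

## Interface

Orientations are given as a rotation vector (axis times angle).
In Python, from cell import get_state, imaging, robot gives the robot as it stands.
- The arm moves only by the tool move_arm, never from a script. Its argument "motion" is a list of rows, each an object with "linear": the shift along the tool's x, y, z in units of 40 mm (1.0 is 40 mm), a list of three; "turn": the turn about the tool's z in units of 5 degrees (1.0 is 5 degrees). In form: [{"linear": [tx, ty, tz], "turn": turn}, ...]. A call has 1 to 8 rows; each row shifts and turns the pose as measured when the row begins, along the tool's axes as they then stand; what a row does not reach is not made up. A row lasts 1/12 s, in which the tool goes at most 41.7 mm and 7.16 degrees, less where a joint would pass 70% of its speed; a pose out of reach is approached as far as the arm can. A call is refused whole if a number of a shift passes 1 or a number of a turn 1, either way. A call with a gripper value outside its range is refused whole. "claw" is the closure, from 0 (fully open) to 1 (shut), set as the call begins (left out, the last holds). The fingers move at their own pace and stop on an object; "grip_force" is the grip in N (left out, the last holds). Time passes only in rows, so rows that do not move let the fingers close. It gives the time, the measured TCP pose, the force and the opening at its end, in the units of the state.
- get_state(): the state, without advancing time (a new reading comes with each control period).
- imaging.get_image(name): name is "scene" or "top" or "wrist"; returns (picture, depth): 420x560x3 uint8, red, green, blue; 420x560 float32, m along the optical axis (not along the pixel's ray), 0 where there is no reading.
- imaging.get_calibration(name): a dict with "fov_y" (degrees; the focal length in pixels is half the picture's height over the tangent of half this angle, whatever the lens; pixels are square), "cx", "cy" (the principal point, pixels), "k1" (the pictures are not rectified: a ray, as slopes to the right and down, at radius r is drawn at 1 + k1 r^2 times it, then the intrinsics apply), "cam_to_world" (4x4, takes a point from camera to world coordinates); the wrist camera has in their place "T_tool_cam" (4x4, takes a point from camera to tool coordinates, whose origin is the TCP and whose axes are the tool frame's). Camera axes: x right, y down, z forward; pixel columns grow to the right and rows downward; lengths in m; the calibration is good to about 2 mm. A picture is of the moment at which its call begins: read the wrist's pose just before it. get_calibration takes no time and is no camera call.
- robot.hand_in(): hands the job in, once; it reports no verdict.
The state is a dict: "t": time; "q": joint angles; "dq": joint speeds; "joint_torque": joint torques, N m; "tool_pos": TCP position; "tool_rot": TCP orientation; "force": force on the tool from outside, world axes, zero at the start; "moment": the same for the moment, N m; "opening": finger opening in m.
Only numpy, scipy, OpenCV 4.12 (cv2) and the standard library are available. Lean on these libraries where they do the work, as an engineer would, in place of code of your own. Each camera call takes 0.05 s, during which the arm holds its last target. There are 200 camera calls.

## Working session

There is one attempt and no reset: what is moved stays moved. The work goes in short steps, Python scripts to look and compute and a tool call to move; the robot and the scene stay as the last step left them, time stands still between calls to the robot, and variables do not carry over. Pictures are saved under pics/ and viewed, about 8 in all and at most 12, crops included, and the job is handed in when it is done.

Besides the shell and the picture viewer there is one more tool, called after "Call:" as name([rows], argument=value, ...), one row to a line, values as JSON. move_arm: Moves the arm, as the interface text tells. Its arguments: {"type":"object","properties":{"motion":{"type":"array","items":{"type":"object","properties":{"linear":{"type":"array","items":{"type":"number"}},"turn":{"type":"number"}}}},"claw":{"type":"number"},"grip_force":{"type":"number"}},"required":["motion"]}

```bash
mkdir -p pics
cat > h.py <<'E'
import numpy as np, cv2
from cell import get_state, imaging, robot
def K(name):
    c=imaging.get_calibration(name); f=210/np.tan(np.radians(c["fov_y"])/2); return c,f
def pts(name,depth,T=None):
    c,f=K(name); T=np.array(c["cam_to_world"]) if T is None else T
    v,u=np.mgrid[0:420,0:560]
    a=(u-c["cx"])/f; b=(v-c["cy"])/f; x,y=a.copy(),b.copy()
    for _ in range(8):
        s=1+c["k1"]*(x*x+y*y); x,y=a/s,b/s
    P=np.stack([x*depth,y*depth,depth,np.ones_like(depth)],-1)@T.T
    P[depth<=0]=np.nan
    return P[...,:3]
def plane(name,uv,z):
    c,f=K(name);T=np.array(c["cam_to_world"])
    uv=np.atleast_2d(np.array(uv,float)); ab=(uv-[c["cx"],c["cy"]])/f; xy=ab.copy()
    for _ in range(8): xy=ab/(1+c["k1"]*(xy**2).sum(1,keepdims=True))
    d=np.c_[xy,np.ones(len(xy))]@T[:3,:3].T; o=T[:3,3]
    return o+d*((z-o[2])/d[:,2])[:,None]
E
python3 - <<'E'
from h import *
for n in("top","scene"):
    p,d=imaging.get_image(n); np.savez(n,p=p,d=d)
    cv2.imwrite(f"pics/{n}.png",cv2.resize(p[...,::-1],None,fx=1.4,fy=1.4,interpolation=cv2.INTER_CUBIC))
    print(n,imaging.get_calibration(n))
print(robot.grip_point_offset,get_state())
E
```

```text
top {'fov_y': 48.81436583988635, 'cx': 286.21520377021255, 'cy': 214.63338583201707, 'k1': 0.01927646861401265, 'cam_to_world': array([[ 0.00791629, -0.98503467,  0.17217444,  0.30920027],
       [-0.99981314, -0.00476024,  0.01873575, -0.06643688],
       [-0.01763577, -0.17229058, -0.98488829,  1.20002793],
       [ 0.        ,  0.        ,  0.        ,  1.        ]])}
scene {'fov_y': 46.05169358673473, 'cx': 280.1937955903563, 'cy': 197.49915643102298, 'k1': -0.04681668675885117, 'cam_to_world': array([[-0.90495229, -0.24986783,  0.34442333,  0.17961473],
       [-0.42483049,  0.57637818, -0.69807396,  0.6128112 ],
       [-0.02409187, -0.77804515, -0.62774622,  0.67081931],
       [ 0.        ,  0.        ,  0.        ,  1.        ]])}
0.0187 {'t': 0.1, 'q': array([-1.39026751e+00,  5.27527998e-02,  1.40164116e+00, -1.38705513e-06,
        1.68860806e+00, -7.02857124e-02]), 'dq': array([ 0.00033484, -0.00304704, -0.00171528, -0.00105154,  0.00069994,
       -0.00101803]), 'joint_torque': array([ 8.04297033e-04, -3.82582068e+01, -3.60986423e+01, -1.31766683e-04,
        4.80205781e-03,  3.77410572e-05]), 'tool_pos': array([ 0.13027527, -0.50826317,  0.20955858]), 'tool_rot': array([-2.48110892e+00,  1.92556495e+00,  1.65022133e-03]), 'force': array([0.42581496, 0.31108114, 0.03799511]), 'moment': array([ 0.03377321, -0.00341256,  0.01335811]), 'opening': 0.08512635053127153}
```

View pics/top.png

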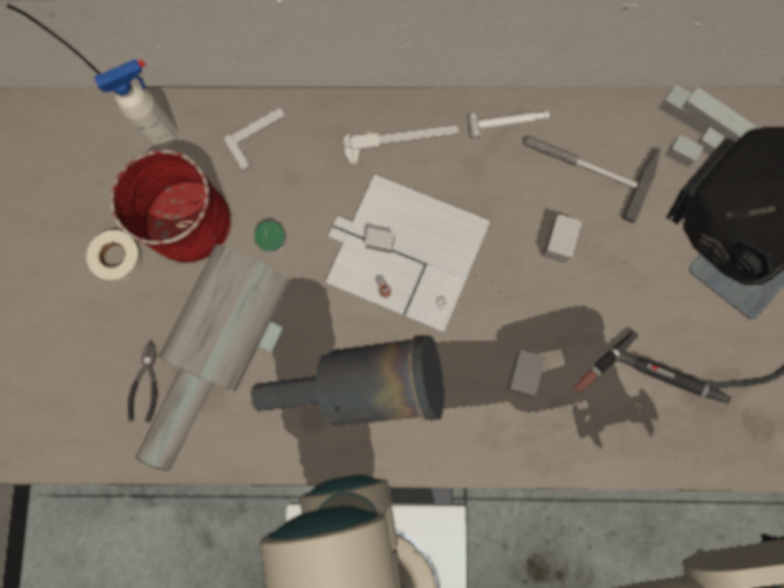

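View pics/scene.png

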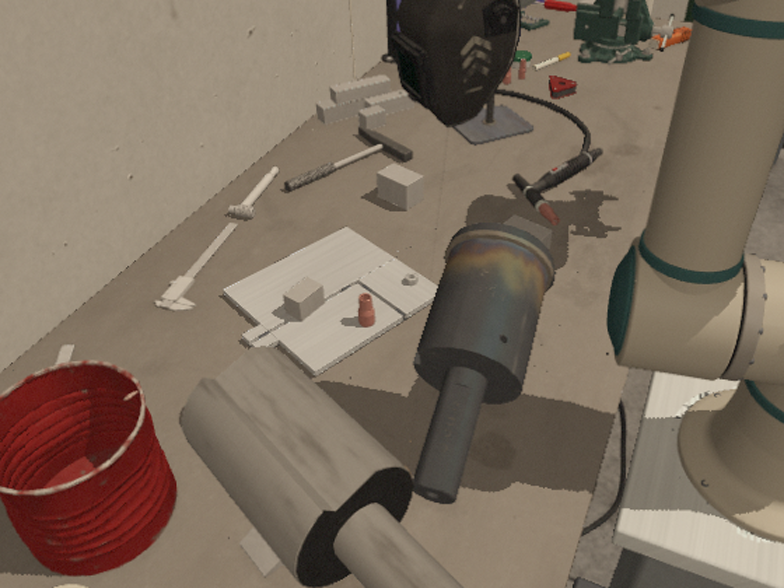

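Top view (1.4x): plate with L groove and tab at about (410,255). The block on leg one is at (379,238), the cup at (384,287), the nut at (440,302) and the green tin at (270,235). Block look-alikes: (563,237) and (527,372), both larger and off the plate, plus offcuts near (690,150). The one on the groove at (379,238) is smallest and fits. Next I'll crop to confirm it and measure.

Run:
```python
from h import *
z=np.load("top.npz"); p,d=z["p"],z["d"]
P=pts("top",d)
for n,(u,v) in dict(pipe=(380,380),pipe_l=(285,397),pipe2=(220,330),pipe2l=(170,430),block=(379,238),b2=(565,232),b3=(527,372),cup=(384,285),nut=(440,301),tin=(270,235),bench=(500,400),plate=(440,230),tab=(343,229),bench2=(300,300)).items():
    print(n,P[int(v/1.4),int(u/1.4)].round(3))
# plate mask: bright & connected
hsv=cv2.cvtColor(p,cv2.COLOR_RGB2HSV)
m=((hsv[...,2]>150)&(hsv[...,1]<50)).astype(np.uint8)
roi=np.zeros_like(m); roi[115:245,225:360]=1; m*=roi
m=cv2.morphologyEx(m,cv2.MORPH_CLOSE,np.ones((3,3)))
n,l,s,c=cv2.connectedComponentsWithStats(m); print(s)
m2=cv2.morphologyEx(m,cv2.MORPH_CLOSE,np.ones((9,9)))
cs,_=cv2.findContours(m2,0,2); k=max(cs,key=cv2.contourArea)
q=cv2.approxPolyDP(cv2.convexHull(k),4,True)[:,0]; print(q); print(plane("top",q,.013).round(4))
crop=cv2.resize(p[110:250,220:360,::-1],None,fx=5,fy=5,interpolation=cv2.INTER_CUBIC)[:,:]
crop=cv2.resize(crop,(600,600)); cv2.imwrite("pics/c.png",crop)
for n in("top",): 
    zz=P[...,2]; b=(zz>.035)&(zz<.06)&(roi>0); vv,uu=np.where(b); print("block-ish",np.c_[uu,vv].min(0),np.c_[uu,vv].max(0))
```

```text
pipe [ 0.363 -0.014  0.161]
pipe_l [0.338 0.157 0.062]
pipe2 [0.445 0.253 0.139]
pipe2l [0.28  0.337 0.107]
block [ 0.627 -0.002  0.046]
b2 [ 0.641 -0.342  0.05 ]
b3 [ 0.385 -0.267  0.051]
cup [ 0.541 -0.013  0.047]
nut [ 0.515 -0.116  0.018]
tin [0.64  0.205 0.026]
bench [ 0.337 -0.226  0.001]
plate [ 0.654 -0.117  0.01 ]
tab [0.656 0.067 0.012]
bench2 [0.52  0.147 0.001]
[[     0      0    560    420 227251]
 [   249    115      7      2     12]
 [   232    125    118    112   7937]]
[[267 125]
 [349 157]
 [317 236]
 [232 201]
 [239 156]]
[[ 0.7617  0.0099  0.013 ]
 [ 0.6728 -0.2093  0.013 ]
 [ 0.4611 -0.1237  0.013 ]
 [ 0.5523  0.0986  0.013 ]
 [ 0.6748  0.0833  0.013 ]]
block-ish [261 163] [281 211]
```

View pics/c.png

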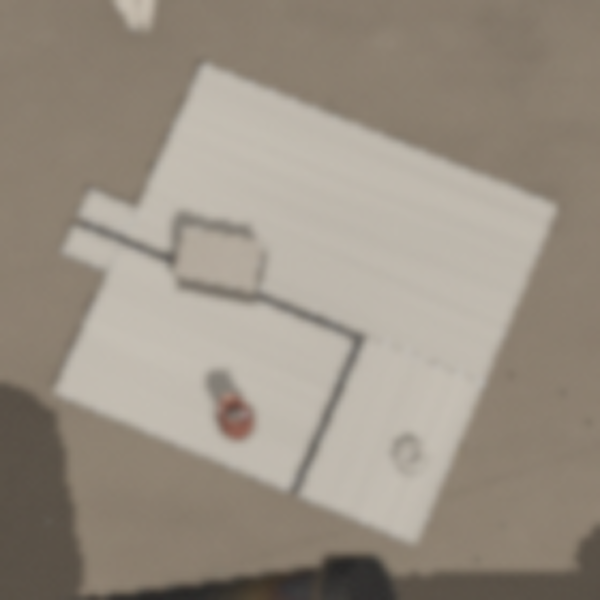

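The crop confirms it: the block at (218,258) lies across leg one, with the cup at (236,415) and the nut at (407,453). Now I'll measure the poses and fit the groove.

```bash
cat >> h.py <<'E'
from scipy.spatial.transform import Rotation as Ro
def pl2w(pose,xy,z=.013):
    c,s=np.cos(pose[2]),np.sin(pose[2]); xy=np.atleast_2d(np.array(xy,float))
    return np.c_[xy@np.array([[c,s],[-s,c]])+pose[:2],np.full(len(xy),z)]
def w2pl(pose,w):
    c,s=np.cos(pose[2]),np.sin(pose[2]); return (np.atleast_2d(w)[:,:2]-pose[:2])@np.array([[c,-s],[s,c]])
def go(target,yaw=None):
    "total shift in units (tool axes) and turn units; yaw = world angle of the tool x axis (mod pi)"
    s=get_state(); R=Ro.from_rotvec(s["tool_rot"]).as_matrix()
    print("t",round(s["t"],2),"pos",s["tool_pos"].round(4),"xaxis",R[:,0].round(3),"z",R[:,2].round(3),"q6",s["q"][5].round(2),"F",s["force"].round(1))
    print("units",(R.T@(np.array(target)-s["tool_pos"])/.04).round(3))
    if yaw is not None:
        a=np.arctan2(R[1,0],R[0,0]); d=(yaw-a+np.pi/2)%np.pi-np.pi/2
        print("turn units",round(-np.degrees(d)/5,2))
E
python3 - <<'E'
from h import *
from scipy.optimize import least_squares
z=np.load("top.npz"); p,d=z["p"],z["d"]; g=cv2.cvtColor(p,cv2.COLOR_RGB2GRAY).astype(float)
q=np.array([[267,125],[349,157],[317,236],[232,201]]); W=plane("top",q,.013)[:,:2]
C=np.array([[.125,.12],[.125,-.12],[-.105,-.12],[-.105,.12]])
f=lambda x:(pl2w(x,C)[:,:2]-W).ravel()
x=least_squares(f,[.6,-.05,-.39]).x; print("corner fit",x.round(4),(f(x)*1e3).round(1))
# groove darkness: sample
v,u=np.mgrid[115:245,225:360]; uv=np.c_[u.ravel(),v.ravel()]; Q=w2pl(x,plane("top",uv,.013)); gv=g[v.ravel(),u.ravel()]
med=np.median(gv[(abs(Q)<.1).all(1)]); wt=np.clip(med-25-gv,0,None)
def cen(lo,hi,ax,c0,nb=8):
    o=[]
    for a,b in zip(np.linspace(lo,hi,nb+1)[:-1],np.linspace(lo,hi,nb+1)[1:]):
        k=(Q[:,ax]>a)&(Q[:,ax]<b)&(abs(Q[:,1-ax]-c0)<.014); o.append(((a+b)/2*1e3,(wt[k]@Q[k,1-ax])/wt[k].sum()*1e3 if wt[k].sum()>0 else np.nan))
    return np.array(o).round(1)
print("leg1 (y,x)",cen(-.035,.15,1,0,12).tolist()); print("leg2 (x,y)",cen(-.1,-.005,0,-.04).tolist())
P=pts("top",d); 
def show(n,u,v,zt,r=25):
    k=np.zeros(d.shape,bool); k[v-r:v+r,u-r:u+r]=True
    k&=(P[...,2]>zt-.006)&(P[...,2]<zt+.006)
    w=P[k][:,:2]; b=cv2.minAreaRect((w2pl(x,w)*1e3).astype(np.float32)); print(n,k.sum(),b)
show("block",271,170,.049,18); show("cup",274,205,.057,12)
for n,uv,zz in(("nut",(314.5,215.5),.02),("tin",(193,168),.028)): print(n,plane("top",[uv],zz)[0].round(3),w2pl(x,plane("top",[uv],zz)).round(3))
# block top face by rect of crop corners
e=np.array([[177,213],[252,228],[265,250],[255,297],[175,285]])*140/600+[220,110]
print("blk px in plate",(w2pl(x,plane("top",e,.049))*1e3).round(1).tolist())
# high stuff within 0.25 of the plate
k=(P[...,2]>.06)&(np.hypot(P[...,0]-.6,P[...,1]+.05)<.33); w=P[k]
for a in np.arange(-.35,.3,.05):
    j=(w[:,1]>=a)&(w[:,1]<a+.05)
    if j.any(): print(a.round(2),"x",w[j,0].min().round(3),w[j,0].max().round(3),"zmax",w[j,2].max().round(3), "x>.43 zmax",w[j&(w[:,0]>.42),2].max(initial=0).round(3))
go(pl2w(x,[-.03,.06],.2)[0],x[2]+np.pi/2)
print("pts",pl2w(x,[[0,.11],[0,-.04],[-.099,-.04]]).round(4).tolist())
E
```

```text
corner fit [ 0.6027 -0.0523 -0.3898] [ 2.2  1.3 -0.  -1.5 -1.1  0.3 -1.1 -0.1]
leg1 (y,x) [[-27.3, -0.2], [-11.9, -0.2], [3.5, -0.1], [19.0, -0.1], [34.4, -1.5], [49.8, -6.0], [65.2, -9.0], [80.6, -0.2], [96.0, 2.0], [111.5, 0.6], [126.9, 0.6], [142.3, 0.7]]
leg2 (x,y) [[-94.1, -39.5], [-82.2, -39.6], [-70.3, -39.5], [-58.4, -39.8], [-46.6, -39.7], [-34.7, -39.9], [-22.8, -39.7], [-10.9, -39.9]]
block 237 ((4.342116355895996, 53.71658706665039), (33.22698211669922, 50.033809661865234), 10.9520263671875)
cup 21 ((-79.02515411376953, 9.26202392578125), (16.365177154541016, 15.276966094970703), 23.405973434448242)
nut [ 0.514 -0.117  0.02 ] [[-0.058 -0.094]]
tin [0.637 0.202 0.028] [[-0.065  0.248]]
blk px in plate [[19.6, 87.2], [28.3, 41.8], [18.7, 29.3], [-10.3, 23.5], [-21.9, 70.7]]
-0.15 x 0.299 0.442 zmax 0.137 x>.43 zmax 0.095
-0.1 x 0.299 0.443 zmax 0.185 x>.43 zmax 0.163
-0.05 x 0.296 0.528 zmax 0.171 x>.43 zmax 0.142
-0.0 x 0.291 0.426 zmax 0.158 x>.43 zmax 0.118
0.05 x 0.291 0.422 zmax 0.143 x>.43 zmax 0.089
0.1 x 0.326 0.374 zmax 0.085 x>.43 zmax 0.0
0.15 x 0.34 0.562 zmax 0.143 x>.43 zmax 0.143
0.2 x 0.405 0.586 zmax 0.145 x>.43 zmax 0.145
0.25 x 0.467 0.596 zmax 0.14 x>.43 zmax 0.14
t 0.1 pos [ 0.1303 -0.5083  0.2096] xaxis [ 0.248 -0.969 -0.001] z [-0.     0.001 -1.   ] q6 -0.07 F [0.4 0.3 0. ]
units [ -9.761 -14.566   0.254]
turn units 7.34
pts [[0.6445, 0.0494, 0.013], [0.5875, -0.0893, 0.013], [0.496, -0.0517, 0.013]]
```

Run:
```python
from h import *
print(np.array(imaging.get_calibration("wrist")["T_tool_cam"]).round(3), imaging.get_calibration("wrist")["fov_y"])
for n in("top","scene"):
    d=np.load(n+".npz")["d"]; P=pts(n,d); print(n)
    for a in np.arange(-.16,.08,.02):
        r=[]
        for h in np.arange(.02,.2,.02):
            k=(P[...,1]>=a)&(P[...,1]<a+.02)&(P[...,2]>=h)&(P[...,2]<h+.02)&(P[...,0]>.25)&(P[...,0]<.5)
            r.append(round(float(P[k][:,0].max()),3) if k.any() else 0)
        print(a.round(2),r)
```

```text
[[ 1.    -0.001 -0.    -0.001]
 [ 0.001  0.962  0.272 -0.069]
 [ 0.    -0.272  0.962 -0.164]
 [ 0.     0.     0.     1.   ]] 58.98429581373211
top
-0.16 [0, 0, 0, 0, 0, 0, 0, 0, 0]
-0.14 [0, 0.365, 0.328, 0, 0, 0, 0, 0, 0]
-0.12 [0, 0.421, 0.433, 0.442, 0.414, 0.345, 0, 0, 0]
-0.1 [0, 0, 0, 0.443, 0.442, 0.44, 0.435, 0.419, 0.38]
-0.08 [0, 0, 0, 0, 0.442, 0.439, 0.435, 0.424, 0.384]
-0.06 [0, 0, 0, 0, 0.434, 0.433, 0.424, 0.408, 0]
-0.04 [0, 0, 0, 0.299, 0.432, 0.428, 0.421, 0.397, 0]
-0.02 [0, 0, 0, 0.428, 0.43, 0.426, 0.412, 0.374, 0]
-0.0 [0, 0, 0, 0.426, 0.425, 0.418, 0.407, 0, 0]
0.02 [0, 0, 0, 0.424, 0.423, 0.411, 0.393, 0, 0]
0.04 [0, 0, 0.291, 0.422, 0.418, 0.406, 0.384, 0, 0]
0.06 [0, 0, 0.42, 0.419, 0.413, 0.399, 0.363, 0, 0]
scene
-0.16 [0, 0, 0, 0, 0, 0, 0, 0, 0]
-0.14 [0, 0, 0, 0, 0, 0, 0, 0, 0]
-0.12 [0, 0, 0.307, 0.304, 0.302, 0.307, 0, 0, 0]
-0.1 [0, 0, 0, 0.306, 0.305, 0.436, 0.433, 0.418, 0.371]
-0.08 [0, 0, 0, 0.303, 0.44, 0.437, 0.432, 0.419, 0.381]
-0.06 [0, 0, 0, 0.302, 0.305, 0.428, 0.423, 0.407, 0]
-0.04 [0, 0, 0, 0.299, 0.427, 0.427, 0.417, 0.391, 0]
-0.02 [0, 0, 0, 0.298, 0.427, 0.423, 0.411, 0.377, 0]
-0.0 [0, 0, 0.294, 0.297, 0.424, 0.417, 0.401, 0, 0]
0.02 [0, 0, 0.292, 0.42, 0.421, 0.412, 0.39, 0, 0]
0.04 [0.332, 0, 0.29, 0.418, 0.416, 0.403, 0.378, 0, 0]
0.06 [0.414, 0.416, 0.419, 0.417, 0.412, 0.398, 0, 0, 0]
```

Call:
move_arm([
  {"linear":[-0.54,-0.82,-0.1]},
  {"linear":[-0.54,-0.82,-0.1]},
  {"linear":[-0.54,-0.82,-0.1]},
  {"linear":[-0.54,-0.82,-0.1]},
  {"linear":[-0.54,-0.82,0]},
  {"linear":[-0.54,-0.82,0]},
  {"linear":[-0.54,-0.82,0]},
  {"linear":[-0.54,-0.82,0]},
], claw=0.6, grip_force=40)

```text
invalid input
```

Call:
move_arm([
  {"linear":[-0.54,-0.82,-0.1],"turn":0},
  {"linear":[-0.54,-0.82,-0.1],"turn":0},
  {"linear":[-0.54,-0.82,-0.1],"turn":0},
  {"linear":[-0.54,-0.82,-0.1],"turn":0},
  {"linear":[-0.54,-0.82,0],"turn":0},
  {"linear":[-0.54,-0.82,0],"turn":0},
  {"linear":[-0.54,-0.82,0],"turn":0},
  {"linear":[-0.54,-0.82,0],"turn":0},
], claw=0.6, grip_force=40)

```text
t: 0.77
tool_pos: [0.3443, -0.2695, 0.2217]
tool_rot: [-2.465, 1.941, 0.014]
force: [0.4, -0.6, -0.4]
opening: 0.0341
```

```bash
echo 'PP=np.array([.6027,-.0523,-.394])' >> h.py; python3 -c "
from h import *
go(pl2w(PP,[-.045,.054],.2)[0],PP[2]-np.pi/2)"
```

```text
t 0.77 pos [ 0.3443 -0.2695  0.2217] xaxis [ 0.235 -0.972 -0.01 ] z [-0.004  0.009 -1.   ] q6 0.58 F [ 0.4 -0.6 -0.4]
units [-5.512 -7.442  0.579]
turn units 7.23
```

Call:
move_arm([
  {"linear":[-0.58,-0.78,0],"turn":0},
  {"linear":[-0.58,-0.78,0],"turn":0},
  {"linear":[-0.58,-0.78,0],"turn":0},
  {"linear":[-0.58,-0.78,0],"turn":0},
  {"linear":[-0.58,-0.78,0],"turn":0},
  {"linear":[-0.58,-0.78,0],"turn":0},
  {"linear":[-0.58,-0.78,0],"turn":0},
  {"linear":[-0.58,-0.78,0],"turn":0},
])

```text
t: 1.43
tool_pos: [0.5497, -0.0149, 0.2206]
tool_rot: [-2.467, 1.941, 0.017]
force: [0.8, -0.5, -0.2]
opening: 0.0337
```

Call:
move_arm([
  {"linear":[-0.5,-0.7,0],"turn":0},
  {"linear":[0,0,0],"turn":1},
  {"linear":[0,0,0],"turn":1},
  {"linear":[0,0,0],"turn":1},
  {"linear":[0,0,0],"turn":1},
  {"linear":[0,0,0],"turn":1},
  {"linear":[0,0,0],"turn":1},
  {"linear":[0,0,0],"turn":1},
])

```text
t: 2.1
tool_pos: [0.5749, 0.0224, 0.2121]
tool_rot: [1.747, -2.598, -0.032]
force: [-0.5, 0.1, 0.2]
opening: 0.034
```

Run:
```python
from h import *
go(pl2w(PP,[-.045,.054],.1)[0],PP[2]-np.pi/2)
s=get_state(); p,d=imaging.get_image("wrist"); np.savez("wrist",p=p,d=d,pos=s["tool_pos"],rot=s["tool_rot"])
cv2.imwrite("pics/w1.png",cv2.resize(p[...,::-1],None,fx=1.4,fy=1.4,interpolation=cv2.INTER_CUBIC))
```

```text
t 2.1 pos [0.5749 0.0224 0.2121] xaxis [-0.377 -0.926 -0.003] z [-0.02   0.011 -1.   ] q6 1.93 F [-0.5  0.1  0.2]
units [ 0.117 -0.297  2.797]
turn units 0.08
```

View pics/w1.png

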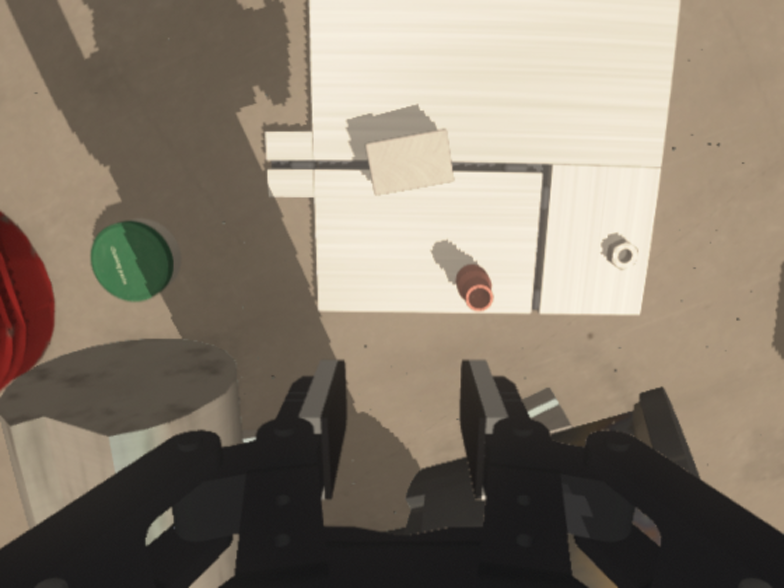

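The wrist view shows the block at (410,160) on leg one, the cup at (478,290), the nut at (623,254), the corner at (546,168) and the tin at (132,261). I'll check the groove and block poses from this view.

```bash
cat >> h.py <<'E'
def wristT(pos,rot):
    T=np.eye(4); T[:3,:3]=Ro.from_rotvec(rot).as_matrix(); T[:3,3]=pos
    return T@np.array(imaging.get_calibration("wrist")["T_tool_cam"])
def rays(name,T,z):
    "world xy of every pixel on the plane z"
    P=pts(name,np.ones((420,560)),T); o=T[:3,3]; dd=P-o
    return (o+dd*((z-o[2])/dd[...,2])[...,None])[...,:2]
def groove(p,T):
    g=cv2.cvtColor(p,cv2.COLOR_RGB2GRAY).astype(float).ravel(); Q=w2pl(PP,rays("wrist",T,.013).reshape(-1,2))
    med=np.median(g[(abs(Q)<.1).all(1)]); wt=np.clip(med*.7-g,0,None); 
    for ax,c0,rs in((1,0,[(-.03,-.01),(-.01,.01),(.08,.1),(.1,.115),(.125,.145)]),(0,-.04,[(-.1,-.08),(-.08,-.06),(-.06,-.04),(-.04,-.02)])):
        for a,b in rs:
            k=(Q[:,ax]>a)&(Q[:,ax]<b)&(abs(Q[:,1-ax]-c0)<.009); print("leg","21"[ax],round((a+b)*500),"off",round((wt[k]@Q[k,1-ax])/max(wt[k].sum(),1)*1e3-c0*1e3,1))
def block(d,T,zt=.049):
    P=pts("wrist",d,T); Q=w2pl(PP,P[...,:2].reshape(-1,2)).reshape(420,560,2)
    k=(abs(P[...,2]-zt)<.008)&(Q[...,0]>-.05)&(Q[...,0]<.13)&(abs(Q[...,1]-.05)<.06)
    print("block",k.sum(),"z",np.median(P[k][:,2]).round(4),cv2.minAreaRect((Q[k]*1e3).astype(np.float32)),"xmin",Q[k][:,0].min().round(4))
E
python3 - <<'E'
from h import *
w=np.load("wrist.npz"); T=wristT(w["pos"],w["rot"]); groove(w["p"],T); block(w["d"],T)
P=pts("wrist",w["d"],T)
for u,v in((550,80),(450,240)): print("plate z",P[int(v/1.4),int(u/1.4)].round(4))
E
```

```text
leg 1 -20 off -1.4
leg 1 0 off -1.4
leg 1 90 off -0.1
leg 1 108 off -0.7
leg 1 135 off -0.5
leg 2 -90 off 1.7
leg 2 -70 off 1.6
leg 2 -50 off 1.4
leg 2 -30 off 1.3
block 2249 z 0.0491 ((3.173590660095215, 55.74229431152344), (32.40129852294922, 50.39554214477539), 10.899036407470703) xmin -0.017
plate z [ 0.6403 -0.1069  0.0129]
plate z [ 0.5649 -0.0081  0.0122]
```

```bash
echo 'PP=np.array([.6025,-.0514,-.394])' >> h.py; python3 -c "
from h import *
go(pl2w(PP,[-.042,.056],.021)[0],PP[2]-np.pi/2)"
```

```text
t 2.15 pos [0.5748 0.0224 0.212 ] xaxis [-0.382 -0.924 -0.003] z [-0.02   0.011 -1.   ] q6 1.93 F [ 0.2  0.5 -0.5]
units [ 0.049 -0.407  4.766]
turn units 0.02
```

Call:
move_arm([
  {"linear":[0.05,-0.4,0],"turn":0},
  {"linear":[0,0,0.9],"turn":0},
  {"linear":[0,0,0.9],"turn":0},
  {"linear":[0,0,0.9],"turn":0},
  {"linear":[0,0,0.6],"turn":0},
  {"linear":[0,0,0.4],"turn":0},
  {"linear":[0,0,0.2],"turn":0},
  {"linear":[0,0,0],"turn":0},
])

```text
t: 2.82
tool_pos: [0.5862, 0.0157, 0.0489]
tool_rot: [1.761, -2.59, -0.031]
force: [-0.5, 0.3, 0.3]
opening: 0.0342
```

```bash
python3 -c "
from h import *
go(pl2w(PP,[-.042,.056],.021)[0],PP[2]-np.pi/2)"
```

```text
t 2.82 pos [0.5862 0.0157 0.0489] xaxis [-0.368 -0.93  -0.003] z [-0.019  0.011 -1.   ] q6 1.9 F [-0.5  0.3  0.3]
units [-0.005  0.014  0.698]
turn units 0.2
```

Call:
move_arm([
  {"linear":[0,0,0.4],"turn":0.2},
  {"linear":[0,0,0.27],"turn":0},
  {"linear":[0,0,0],"turn":0},
  {"linear":[0,-0.15,-0.003],"turn":0},
  {"linear":[0,-0.15,-0.003],"turn":0},
  {"linear":[0,-0.15,-0.003],"turn":0},
  {"linear":[0,-0.15,-0.003],"turn":0},
  {"linear":[0,-0.15,-0.003],"turn":0},
])

```text
t: 3.48
tool_pos: [0.6197, 0.0038, 0.0292]
tool_rot: [1.75, -2.607, -0.022]
force: [0.7, 0.3, 0.3]
opening: 0.0343
```

```bash
python3 -c "
from h import *
go(pl2w(PP,[.057,.056],.021)[0],PP[2]-np.pi/2);print(w2pl(PP,get_state()['tool_pos']))"
```

```text
t 3.48 pos [0.6197 0.0038 0.0292] xaxis [-0.379 -0.925 -0.007] z [-0.009  0.011 -1.   ] q6 1.9 F [0.7 0.3 0.3]
units [ 0.05  -1.56   0.186]
turn units 0.06
[[-0.00529972  0.05760082]]
```

```bash
cat >> h.py <<'E'
def look(fn=None):
    s=get_state(); p,d=imaging.get_image("wrist"); T=wristT(s["tool_pos"],s["tool_rot"]); print("tcp plate",w2pl(PP,s["tool_pos"]).round(4))
    block(d,T); 
    if fn: cv2.imwrite(fn,cv2.resize(p[...,::-1],None,fx=1.4,fy=1.4,interpolation=cv2.INTER_CUBIC))
    return p,d,T
E
python3 -c "
from h import *
look('pics/w2.png')"
```

```text
tcp plate [[-0.0053  0.0576]]
block 8455 z 0.049 ((2.7071495056152344, 55.295989990234375), (39.37165451049805, 51.63552474975586), 6.757485389709473) xmin -0.0161
```

View pics/w2.png

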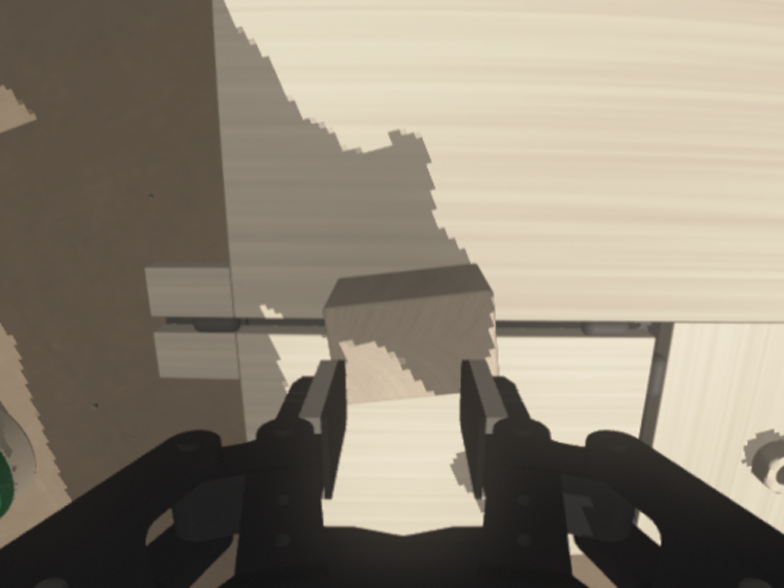

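Run:
```python
from h import *
p,d,T=look(); P=pts("wrist",d,T)
for n,u,v in(("Ltip",322,368),("Ltip2",340,368),("Lmid",312,400),("Rtip",482,368),("Rtip2",468,375),("Rmid",492,400),("blkL",338,340),("blknear",400,394),("blkfarbot",405,275),("blkfartop",400,305)):
    w=P[int(v/1.4),int(u/1.4)]; print(n,w.round(4),(w2pl(PP,w)*1e3).round(1))
s=get_state(); print(s["force"],s["opening"],s["tool_pos"])
```

```text
tcp plate [[-0.0042  0.0575]]
block 8308 z 0.049 ((2.7130918502807617, 55.28953552246094), (39.29591751098633, 51.56848907470703), 6.704033851623535) xmin -0.0153
Ltip [0.6393 0.02   0.0608] [[ 6.6 80.1]]
Ltip2 [0.6378 0.0155 0.0615] [[ 6.9 75.3]]
Lmid [0.639  0.0201 0.0791] [[ 6.2 80. ]]
Rtip [ 0.6229 -0.0208  0.0614] [[ 7.1 36.1]]
Rtip2 [ 0.6245 -0.0168  0.0657] [[ 7.  40.4]]
Rmid [ 0.6233 -0.0206  0.0806] [[ 7.4 36.4]]
blkL [0.6417 0.0159 0.0492] [[10.4 77.1]]
blknear [0.618  0.0059 0.0486] [[-7.7 58.9]]
blkfarbot [ 0.6443 -0.0065  0.0147] [[21.4 57.5]]
blkfartop [ 0.6446 -0.005   0.0483] [[21. 59.]]
[0.28730088 0.36514027 0.35682919] 0.03418906633759628 [0.61983744 0.00360582 0.02903259]
```

Run:
```python
from h import *
p,d,T=look(); P=pts("wrist",d,T)
for u in(232,345,239):
    print(u,[(v,P[v,u,2].round(3)) for v in range(250,300,3)])
    print([(v,(w2pl(PP,P[v,u])[0]*1e3).round(0).tolist()) for v in range(250,300,6)])
```

```text
tcp plate [[-0.0051  0.0574]]
block 8449 z 0.049 ((2.508204460144043, 55.29780578613281), (39.86354446411133, 51.53450393676758), 6.1048078536987305) xmin -0.0162
232 [(250, np.float64(0.012)), (253, np.float64(0.012)), (256, np.float64(0.012)), (259, np.float64(0.057)), (262, np.float64(0.061)), (265, np.float64(0.063)), (268, np.float64(0.066)), (271, np.float64(0.069)), (274, np.float64(0.072)), (277, np.float64(0.074)), (280, np.float64(0.076)), (283, np.float64(0.079)), (286, np.float64(0.081)), (289, np.float64(0.083)), (292, np.float64(nan)), (295, np.float64(0.086)), (298, np.float64(0.089))]
[(250, [-9.0, 87.0]), (256, [-13.0, 87.0]), (262, [6.0, 79.0]), (268, [6.0, 78.0]), (274, [6.0, 78.0]), (280, [6.0, 77.0]), (286, [6.0, 76.0]), (292, [nan, nan]), (298, [6.0, 75.0])]
345 [(250, np.float64(0.05)), (253, np.float64(0.049)), (256, np.float64(0.049)), (259, np.float64(0.056)), (262, np.float64(0.061)), (265, np.float64(0.063)), (268, np.float64(0.066)), (271, np.float64(0.069)), (274, np.float64(0.071)), (277, np.float64(0.073)), (280, np.float64(0.076)), (283, np.float64(0.
[... 244 characters left out ...]
6.0, 38.0]), (286, [6.0, 38.0]), (292, [6.0, 39.0]), (298, [6.0, 39.0])]
239 [(250, np.float64(0.05)), (253, np.float64(0.049)), (256, np.float64(0.049)), (259, np.float64(0.057)), (262, np.float64(0.061)), (265, np.float64(0.064)), (268, np.float64(0.067)), (271, np.float64(0.069)), (274, np.float64(0.071)), (277, np.float64(0.074)), (280, np.float64(0.074)), (283, np.float64(0.074)), (286, np.float64(0.075)), (289, np.float64(0.075)), (292, np.float64(0.074)), (295, np.float64(0.075)), (298, np.float64(0.075))]
[(250, [7.0, 78.0]), (256, [3.0, 78.0]), (262, [6.0, 77.0]), (268, [6.0, 76.0]), (274, [6.0, 75.0]), (280, [5.0, 75.0]), (286, [3.0, 75.0]), (292, [0.0, 75.0]), (298, [-2.0, 75.0])]
```

Call:
move_arm([
  {"linear":[0,0,-0.6],"turn":0},
  {"linear":[0,0,0],"turn":0},
  {"linear":[0,0,0],"turn":0},
  {"linear":[0,0,0],"turn":0},
  {"linear":[0,0,0],"turn":0},
], claw=1)

```text
t: 4.05
tool_pos: [0.6185, 0.0037, 0.0522]
tool_rot: [1.748, -2.605, -0.025]
force: [-0.7, -0.6, -0.6]
opening: 0.0001
```

Run:
```python
from h import *
p,d,T=look("pics/w3.png"); P=pts("wrist",d,T); s=get_state(); print(s["tool_pos"],s["opening"])
R=Ro.from_rotvec(s["tool_rot"]).as_matrix()
Q=(P-s["tool_pos"])@R  # tool coords
for u in(265,275,279,285,295):
    print(u,[(v,(Q[v,u]*1e3).round(0).tolist()) for v in range(222,290,6)])
k=(abs(Q[...,0])<.03)&(abs(Q[...,1])<.03)&(Q[...,2]<.02)&(Q[...,2]>-.1); print("max tool z near axis",np.sort(Q[k][:,2])[-50:].round(3)[::10])
```

```text
tcp plate [[-0.0064  0.057 ]]
block 6759 z 0.049 ((6.021947860717773, 55.181907653808594), (31.83315658569336, 50.388023376464844), 6.874776840209961) xmin -0.0125
[0.61848774 0.00375633 0.05216025] -7.123995187672435e-05
265 [(222, [-11.0, -16.0, 3.0]), (228, [-11.0, -13.0, 4.0]), (234, [-11.0, -10.0, 4.0]), (240, [-11.0, -7.0, 3.0]), (246, [-11.0, -4.0, 3.0]), (252, [-11.0, -1.0, 3.0]), (258, [-11.0, 2.0, 3.0]), (264, [-14.0, 22.0, 40.0]), (270, [-9.0, -7.0, -30.0]), (276, [-9.0, -6.0, -35.0]), (282, [-9.0, -7.0, -41.0]), (288, [-8.0, -7.0, -46.0])]
275 [(222, [-6.0, -16.0, 3.0]), (228, [-6.0, -13.0, 2.0]), (234, [-6.0, -10.0, 3.0]), (240, [-7.0, -7.0, 4.0]), (246, [-7.0, -4.0, 3.0]), (252, [-7.0, -1.0, 3.0]), (258, [-5.0, -11.0, -28.0]), (264, [-5.0, -11.0, -34.0]), (270, [-5.0, -11.0, -39.0]), (276, [-5.0, -11.0, -44.0]), (282, [-5.0, -11.0, -49.0]), (288, [-5.0, -11.0, -53.0])]
279 [(222, [-4.0, -16.0, 2.0]), (228, [-5.0, -13.0, 3.0]), (234, [-5.0, -10.0, 3.0]), (240, [-5.0, -7.0, 3.0]), (246, [-5.0, -4.0, 3.0]), (252, [-5.0, -1.0, 3.0]), (258, [-4.0, -10.0, -27.0]), (264, [-4.0, -11.0, -33.0]), (270, [-4.0, -11.0, -39.0]), (276, [-3.0, -11.0, -44.0]), (282, [-3.0, -11.0, -49.0]), (288, [-3.0, -11.0, -54.0])]
285 [(222, [-2.0, -16.0, 3.0]), (228, [-2.0, -13.0, 2.0]), (234, [-2.0, -10.0, 4.0]), (240, [-2.0, -7.0, 3.0]), (246, [-2.0, -4.0, 4.0]), (252, [-2.0, -1.0, 3.0]), (258, [-1.0, -11.0, -27.0]), (264, [-1.0, -10.0, -33.0]), (270, [-1.0, -11.0, -39.0]), (276, [-1.0, -11.0, -44.0]), (282, [-1.0, -11.0, -49.0]), (288, [-1.0, -11.0, -53.0])]
295 [(222, [3.0, -16.0, 2.0]), (228, [3.0, -13.0, 3.0]), (234, [3.0, -10.0, 2.0]), (240, [3.0, -7.0, 2.0]), (246, [3.0, -4.0, 4.0]), (252, [3.0, -1.0, 3.0]), (258, [2.0, -10.0, -27.0]), (264, [2.0, -11.0, -34.0]), (270, [2.0, -10.0, -38.0]), (276, [2.0, -11.0, -44.0]), (282, [2.0, -11.0, -50.0]), (288, [2.0, -10.0, -52.0])]
max tool z near axis [0.019 0.019 0.019 0.019 0.02 ]
```

View pics/w3.png

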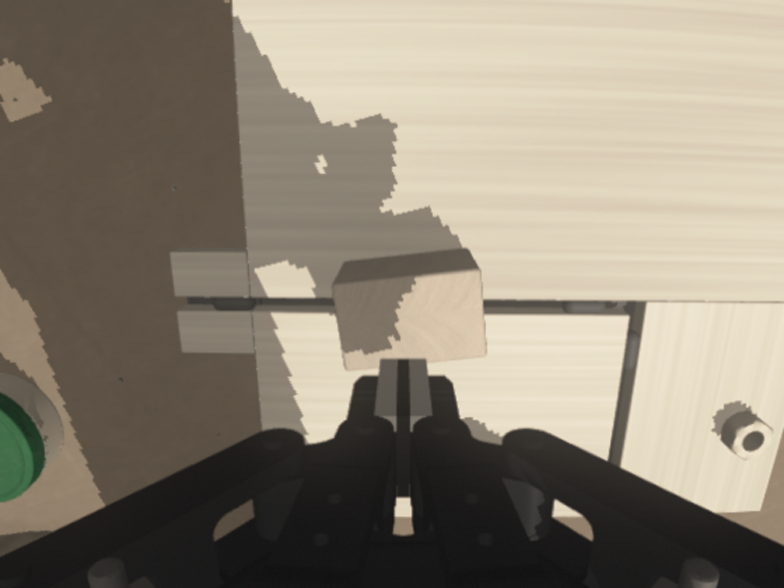

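Run:
```python
from h import *
s=get_state(); p,d=imaging.get_image("scene"); P=pts("scene",d)
R=Ro.from_rotvec(s["tool_rot"]).as_matrix(); Q=(P-s["tool_pos"])@R
k=(abs(Q[...,0])<.03)&(abs(Q[...,1])<.03)&(abs(Q[...,2])<.12)
for z0 in np.arange(-.06,.02,.005):
    j=k&(abs(Q[...,2]-z0)<.0025)
    if j.any(): print(z0.round(3),j.sum(),"x",Q[j][:,0].min().round(3),Q[j][:,0].max().round(3),"y",Q[j][:,1].min().round(3),Q[j][:,1].max().round(3))
vv,uu=np.where(k); cu,cv=int(uu.mean()),int(vv.mean()); print(cu,cv)
c=p[max(cv-70,0):cv+50,cu-80:cu+80,::-1]; cv2.imwrite("pics/s2.png",cv2.resize(c,None,fx=5,fy=5,interpolation=cv2.INTER_CUBIC))
```

```text
-0.06 22 x -0.013 0.013 y 0.005 0.015
-0.055 31 x -0.011 0.013 y -0.001 0.014
-0.05 37 x -0.012 0.016 y -0.004 0.013
-0.045 26 x -0.012 0.016 y -0.005 0.012
-0.04 37 x -0.012 0.015 y -0.006 0.013
-0.035 35 x -0.012 0.015 y -0.004 0.013
-0.03 28 x -0.011 0.016 y -0.006 0.013
-0.025 16 x -0.009 0.008 y -0.002 0.012
-0.02 2 x -0.003 0.003 y 0.004 0.01
-0.0 18 x -0.015 0.027 y -0.023 0.005
0.005 239 x -0.022 0.03 y -0.028 0.007
0.01 55 x -0.021 0.029 y -0.024 0.008
0.015 57 x -0.022 0.029 y -0.023 0.008
216 199
```

View pics/s2.png

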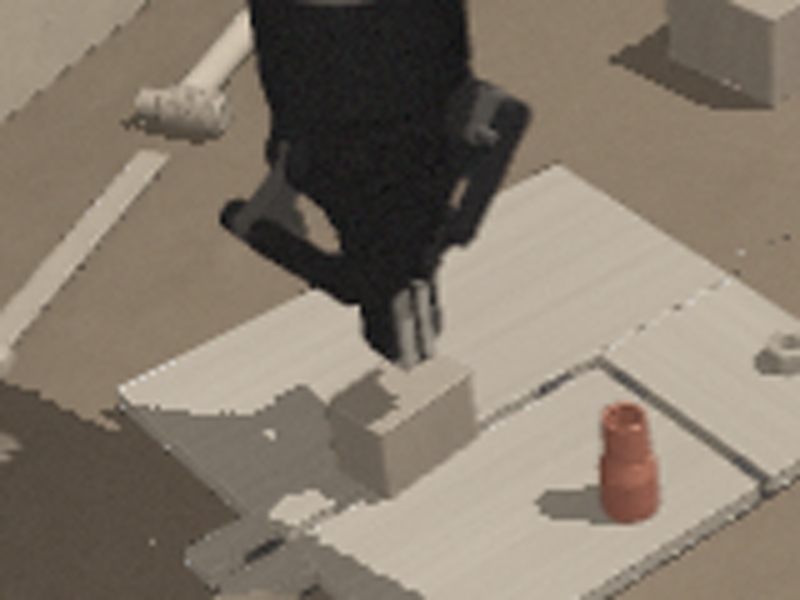

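Both cameras put the real fingertips about 24 mm (shut) to 28 mm (claw 0.6) behind the reported TCP. That is why they skimmed over the block top instead of pushing it. I'll allow for it, going back behind the block and lower.

Call:
move_arm([
  {"linear":[0,0.4,0],"turn":0},
  {"linear":[0,0.4,0],"turn":0},
  {"linear":[0,0.2,0],"turn":0},
  {"linear":[0,0,0.4],"turn":0},
  {"linear":[0,0,0.4],"turn":0},
  {"linear":[0,0,0.2],"turn":0},
  {"linear":[0,0,0],"turn":0},
], claw=0.6)

```text
t: 4.73
tool_pos: [0.5783, 0.0202, 0.0097]
tool_rot: [1.747, -2.604, -0.027]
force: [-0.4, -0.4, -0.1]
opening: 0.0342
```

```bash
cat >> h.py <<'E'
def tip():
    "lowest fingertip heights seen by the wrist camera"
    s=get_state(); p,d,T=look(); P=pts("wrist",d,T); R=Ro.from_rotvec(s["tool_rot"]).as_matrix(); Q=(P-s["tool_pos"])@R
    k=(abs(Q[...,1]+.011)<.003)&(abs(Q[...,0])<.04)&(Q[...,2]<-.02)&(Q[...,2]>-.06); k[:240]=False
    h=P[k][:,2]; print("tip min z",np.percentile(h,[0,1,3]).round(4),"tool z",np.percentile(Q[k][:,2],[99,100]).round(4),"tool x",Q[k][:,0].min().round(4),Q[k][:,0].max().round(4))
    return p,d,T
E
python3 -c "
from h import *
tip()
go(pl2w(PP,[-.044,.056],-.006)[0],PP[2]-np.pi/2)"
```

```text
tcp plate [[-0.0498  0.0568]]
block 15959 z 0.0491 ((-14.262771606445312, 58.845394134521484), (73.73493194580078, 61.699825286865234), 3.6914124488830566) xmin -0.05
tip min z [0.0345 0.0357 0.0371] tool z [-0.0261 -0.025 ] tool x -0.0244 0.0234
t 4.78 pos [0.5786 0.0201 0.0104] xaxis [-0.379 -0.925 -0.005] z [-0.013  0.011 -1.   ] q6 1.92 F [0.6 0.1 0.1]
units [ 0.025 -0.144  0.409]
turn units 0.06
```

Call:
move_arm([
  {"linear":[0,0,0.15],"turn":0},
  {"linear":[0,0,0.12],"turn":0},
  {"linear":[0,-0.2,-0.003],"turn":0},
  {"linear":[0,-0.2,-0.003],"turn":0},
  {"linear":[0,-0.15,-0.002],"turn":0},
  {"linear":[0,-0.15,-0.002],"turn":0},
  {"linear":[0,-0.15,-0.002],"turn":0},
  {"linear":[0,-0.15,-0.002],"turn":0},
])

```text
t: 5.45
tool_pos: [0.62, 0.0042, 0.0015]
tool_rot: [1.749, -2.606, -0.027]
force: [-3.8, 1.5, 1.5]
opening: 0.0342
```

```bash
python3 -c "
from h import *
tip()
go(pl2w(PP,[.057,.056],-.001)[0],PP[2]-np.pi/2)"
```

```text
tcp plate [[-0.0052  0.0581]]
block 15817 z 0.0493 ((11.076242446899414, 58.35133361816406), (54.584197998046875, 61.509220123291016), 0.21920382976531982) xmin -0.0161
tip min z [0.0364 0.043  0.0474] tool z [-0.0415 -0.0348] tool x -0.0244 0.0286
t 5.5 pos [0.6209 0.0036 0.0016] xaxis [-0.379 -0.925 -0.007] z [-0.01   0.012 -1.   ] q6 1.9 F [-1.2  0.6 -0.3]
units [ 0.055 -1.529  0.043]
turn units 0.06
```

Contact, at about 4 N; the block is sliding. Continuing the push.

Call:
move_arm([
  {"linear":[0.01,-0.15,-0.001],"turn":0},
  {"linear":[0.01,-0.15,-0.001],"turn":0},
  {"linear":[0.01,-0.15,-0.001],"turn":0},
  {"linear":[0.01,-0.15,-0.001],"turn":0},
  {"linear":[0.01,-0.15,-0.001],"turn":0},
  {"linear":[0,-0.15,-0.001],"turn":0},
  {"linear":[0,-0.15,-0.001],"turn":0},
  {"linear":[0,-0.15,-0.001],"turn":0},
])

```text
t: 6.17
tool_pos: [0.6662, -0.0164, 0.0019]
tool_rot: [1.749, -2.603, -0.032]
force: [-5.1, 2.7, 3.1]
opening: 0.0344
```

```bash
python3 -c "
from h import *
tip()
go(pl2w(PP,[.057,.056],-.001)[0],PP[2]-np.pi/2)"
```

```text
tcp plate [[0.0454 0.0568]]
block 15728 z 0.0493 ((61.959861755371094, 57.104286193847656), (54.66558074951172, 61.44037628173828), 0.08943869918584824) xmin 0.0346
tip min z [0.036  0.0442 0.0477] tool z [-0.0423 -0.0341] tool x -0.0245 0.0286
t 6.22 pos [ 0.6672 -0.017   0.002 ] xaxis [-0.379 -0.926 -0.007] z [-0.014  0.014 -1.   ] q6 1.87 F [-0.1  1.   0.9]
units [ 0.016 -0.262  0.069]
turn units 0.06
```

Call:
move_arm([
  {"linear":[0,-0.15,-0.001],"turn":0},
  {"linear":[0,-0.13,-0.001],"turn":0},
  {"linear":[0,0,0],"turn":0},
  {"linear":[0,0.3,0],"turn":0},
  {"linear":[0,0.4,-0.1],"turn":0},
  {"linear":[0,0,-0.9],"turn":0},
  {"linear":[0,0,-0.9],"turn":0},
  {"linear":[0,0,0],"turn":0},
])

```text
t: 6.88
tool_pos: [0.6514, -0.0134, 0.0756]
tool_rot: [1.744, -2.603, -0.031]
force: [1.5, 0.7, 0.8]
opening: 0.0343
```

```bash
python3 -c "
from h import *
p,d,T=look('pics/w4.png'); groove(p,T)
go(pl2w(PP,[0,.12],.03)[0],-1.42)"
```

```text
tcp plate [[0.0305 0.0539]]
block 6425 z 0.0491 ((85.68940734863281, 53.40726852416992), (32.11235046386719, 50.28348159790039), 0.1962941288948059) xmin 0.0696
leg 1 -20 off -0.2
leg 1 0 off -1.3
leg 1 90 off -2.8
leg 1 108 off -0.7
leg 1 135 off 0.2
leg 2 -90 off 0.1
leg 2 -70 off -0.1
leg 2 -50 off -0.4
leg 2 -30 off -0.7
t 6.93 pos [ 0.6505 -0.0134  0.0726] xaxis [-0.38  -0.925 -0.003] z [-0.021  0.012 -1.   ] q6 1.88 F [ 0.1 -0.   0.4]
units [-1.661  0.71   1.086]
turn units -6.2
```

View pics/w4.png

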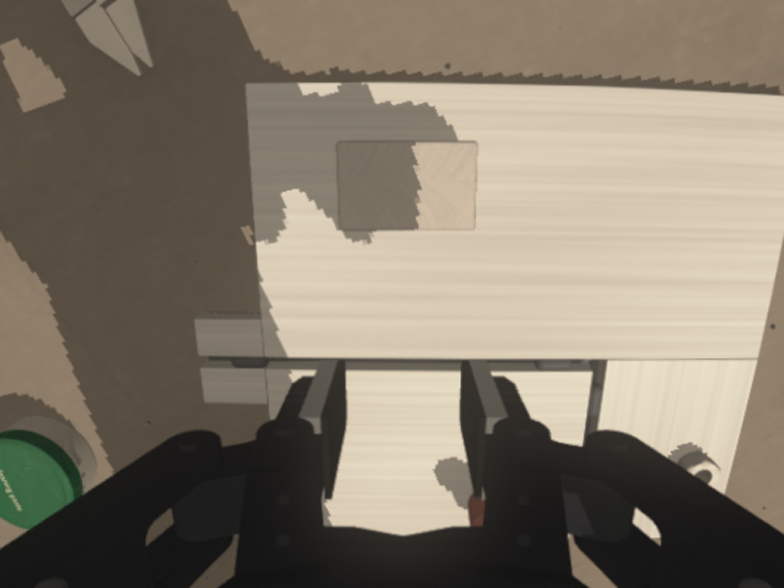

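Block flat and square at (407,185), its near face 66 mm beyond the groove; cup, nut and tin are undisturbed. Now I'll shut the fingers and go above the groove's start.

Call:
move_arm([
  {"linear":[-0.83,0.35,0],"turn":0},
  {"linear":[-0.83,0.35,0],"turn":0},
  {"linear":[0,0,0],"turn":-1},
  {"linear":[0,0,0],"turn":-1},
  {"linear":[0,0,0],"turn":-1},
  {"linear":[0,0,0],"turn":-1},
  {"linear":[0,0,0],"turn":-1},
  {"linear":[0,0,0.4],"turn":-1},
], claw=1)

```text
t: 7.6
tool_pos: [0.6519, 0.0599, 0.0526]
tool_rot: [2.382, -2.045, -0.025]
force: [1.4, 0.7, -0.1]
opening: -0.0005
```

```bash
python3 -c "
from h import *
p,d,T=tip(); groove(p,T)
go(pl2w(PP,[0,.122],.0)[0],-1.42)"
```

```text
tcp plate [[0.0029 0.1218]]
block 7145 z 0.049 ((85.56668090820312, 53.51428985595703), (32.58161163330078, 51.68362808227539), 0.6666625142097473) xmin 0.0693
tip min z [0.0771 0.0783 0.0793] tool z [-0.0258 -0.0245] tool x -0.0115 0.0098
leg 1 -20 off -4.2
leg 1 0 off -2.7
leg 1 90 off 0.5
leg 1 108 off 0.3
leg 1 135 off 0.4
leg 2 -90 off 40.0
leg 2 -70 off 2.1
leg 2 -50 off -0.0
leg 2 -30 off 0.1
t 7.65 pos [0.649  0.0598 0.0464] xaxis [ 0.156 -0.988 -0.012] z [-0.022  0.008 -1.   ] q6 1.44 F [ 0.3  0.3 -4.1]
units [-0.02  -0.036  1.159]
turn units 0.07
```

Call:
move_arm([
  {"linear":[0,-0.03,0.4],"turn":0},
  {"linear":[0,0,0.3],"turn":0},
  {"linear":[0,0,0.2],"turn":0},
  {"linear":[0,0,0.05],"turn":0},
  {"linear":[0,0,0],"turn":0},
])

```text
t: 8.07
tool_pos: [0.647, 0.0594, 0.0008]
tool_rot: [2.371, -2.041, -0.041]
force: [0.1, -1.2, 0.4]
opening: -0.0
```

```bash
python3 -c "
from h import *
p,d,T=tip(); groove(p,T)
go(pl2w(PP,[0,.122],.0)[0],-1.42)
print('leg1');go(pl2w(PP,[0,-.04],.0)[0])"
```

```text
tcp plate [[-0.0014  0.1194]]
block 4164 z 0.0486 ((77.64109802246094, 70.486572265625), (44.77912902832031, 22.488523483276367), 44.500492095947266) xmin 0.0693
tip min z [0.0253 0.0264 0.0272] tool z [-0.026  -0.0249] tool x -0.0112 0.0083
leg 1 -20 off -0.0
leg 1 0 off -0.4
leg 1 90 off -2.6
leg 1 108 off -2.5
leg 1 135 off -0.2
leg 2 -90 off 40.0
leg 2 -70 off 40.0
leg 2 -50 off 40.0
leg 2 -30 off 40.0
t 8.12 pos [0.647  0.0594 0.001 ] xaxis [ 0.149 -0.989 -0.011] z [-0.028  0.007 -1.   ] q6 1.45 F [ 0.1  0.3 -0.7]
units [-0.037 -0.065  0.023]
turn units -0.02
leg1
t 8.12 pos [0.647  0.0594 0.001 ] xaxis [ 0.149 -0.989 -0.011] z [-0.028  0.007 -1.   ] q6 1.45 F [ 0.1  0.3 -0.7]
units [3.43  2.029 0.04 ]
```

Call:
move_arm([
  {"linear":[-0.037,-0.06,0.01],"turn":0},
  {"linear":[0.095,0.057,0],"turn":0},
  {"linear":[0.095,0.057,0],"turn":0},
  {"linear":[0.095,0.057,0],"turn":0},
  {"linear":[0.095,0.057,0],"turn":0},
  {"linear":[0.095,0.057,0],"turn":0},
  {"linear":[0.095,0.057,0],"turn":0},
  {"linear":[0.095,0.057,0],"turn":0},
])

```text
t: 8.78
tool_pos: [0.6389, 0.0301, 0.005]
tool_rot: [2.374, -2.045, -0.032]
force: [0.1, -0.1, -0.4]
opening: -0.0001
```

```bash
python3 -c "
from h import *
go(pl2w(PP,[0,-.04],.0)[0],-1.42); print(w2pl(PP,get_state()['tool_pos']))"
```

```text
t 8.78 pos [0.6389 0.0301 0.005 ] xaxis [ 0.148 -0.989 -0.01 ] z [-0.021  0.007 -1.   ] q6 1.41 F [ 0.1 -0.1 -0.4]
units [2.738 1.716 0.131]
turn units -0.03
[[0.0023286  0.08922421]]
```

Call:
move_arm([
  {"linear":[0.08,0.1,0.05],"turn":0},
  {"linear":[0.09,0.07,0.04],"turn":0},
  {"linear":[0.09,0.07,0.03],"turn":0},
  {"linear":[0.09,0.065,0.02],"turn":0},
  {"linear":[0.09,0.062,0.015],"turn":0},
  {"linear":[0.09,0.062,0.015],"turn":0},
  {"linear":[0.09,0.062,0.015],"turn":0},
  {"linear":[0.09,0.062,0.015],"turn":0},
])

```text
t: 9.45
tool_pos: [0.6187, -0.005, -0.0038]
tool_rot: [2.373, -2.045, -0.033]
force: [-0.3, 0.2, 0.2]
opening: -0.0001
```

```bash
python3 -c "
from h import *
go(pl2w(PP,[0,-.04],.0)[0],-1.42); print(w2pl(PP,get_state()['tool_pos']))"
```

```text
t 9.45 pos [ 0.6187 -0.005  -0.0038] xaxis [ 0.147 -0.989 -0.01 ] z [-0.022  0.007 -1.   ] q6 1.35 F [-0.3  0.2  0.2]
units [ 1.942  1.091 -0.093]
turn units -0.03
[[-0.00279716  0.04903863]]
```

Call:
move_arm([
  {"linear":[0.093,0.015,-0.03],"turn":0},
  {"linear":[0.093,0.03,-0.03],"turn":0},
  {"linear":[0.093,0.05,-0.015],"turn":0},
  {"linear":[0.093,0.056,0],"turn":0},
  {"linear":[0.093,0.056,0],"turn":0},
  {"linear":[0.093,0.056,0],"turn":0},
  {"linear":[0.093,0.056,0],"turn":0},
  {"linear":[0.093,0.056,0],"turn":0},
])

```text
t: 10.12
tool_pos: [0.6075, -0.0402, -0.0002]
tool_rot: [2.373, -2.045, -0.032]
force: [-0.1, 1.1, 0.9]
opening: 0.0001
```

```bash
python3 -c "
from h import *
go(pl2w(PP,[0,-.04],.0)[0],-1.42); print(w2pl(PP,get_state()['tool_pos']))"
```

```text
t 10.12 pos [ 6.075e-01 -4.020e-02 -2.000e-04] xaxis [ 0.148 -0.989 -0.01 ] z [-0.021  0.007 -1.   ] q6 1.29 F [-0.1  1.1  0.9]
units [ 1.115  0.681 -0.003]
turn units -0.03
[[0.00031446 0.01226618]]
```

Call:
move_arm([
  {"linear":[0.093,0.058,0],"turn":0},
  {"linear":[0.093,0.058,0],"turn":0},
  {"linear":[0.093,0.058,0],"turn":0},
  {"linear":[0.093,0.058,0],"turn":0},
  {"linear":[0.093,0.058,0],"turn":0},
  {"linear":[0.093,0.058,0],"turn":0},
  {"linear":[0.093,0.058,0],"turn":0},
  {"linear":[0.093,0.058,0],"turn":0},
])

```text
t: 10.78
tool_pos: [0.5918, -0.0759, -0.0002]
tool_rot: [2.373, -2.045, -0.032]
force: [-0.3, 0.1, -0.5]
opening: 0.0002
```

```bash
python3 -c "
from h import *
go(pl2w(PP,[0,-.04],.0)[0],-1.42); print(w2pl(PP,get_state()['tool_pos']))"
```

```text
t 10.78 pos [ 5.918e-01 -7.590e-02 -2.000e-04] xaxis [ 0.148 -0.989 -0.01 ] z [-0.021  0.007 -1.   ] q6 1.23 F [-0.3  0.1 -0.5]
units [ 0.289  0.162 -0.005]
turn units -0.03
[[-0.00043226 -0.02675755]]
```

Call:
move_arm([
  {"linear":[0.09,0.05,0],"turn":0},
  {"linear":[0.09,0.05,0],"turn":0},
  {"linear":[0.08,0.045,0],"turn":0},
  {"linear":[0,0,0],"turn":0},
])

```text
t: 11.12
tool_pos: [0.5869, -0.0892, -0.0001]
tool_rot: [2.372, -2.046, -0.032]
force: [-0.0, 0.6, 0.4]
opening: -0.0001
```

```bash
python3 -c "
from h import *
p,d,T=tip();groove(p,T)
go(pl2w(PP,[0,-.04],.0)[0],-1.42); go(pl2w(PP,[-.103,-.04],.0)[0])"
```

```text
tcp plate [[ 0.0001 -0.0409]]
block 450 z 0.048 ((70.71051025390625, 32.534217834472656), (5.2686262130737305, 12.911982536315918), 31.06980323791504) xmin 0.0696
tip min z [0.0239 0.0253 0.0264] tool z [-0.0256 -0.0243] tool x -0.0096 0.0083
leg 1 -20 off 0.2
leg 1 0 off 1.5
leg 1 90 off 1.8
leg 1 108 off 0.0
leg 1 135 off 0.0
leg 2 -90 off 0.0
leg 2 -70 off -0.2
leg 2 -50 off -0.1
leg 2 -30 off -0.8
t 11.17 pos [ 5.87e-01 -8.89e-02 -1.00e-04] xaxis [ 0.147 -0.989 -0.01 ] z [-0.021  0.007 -1.   ] q6 1.21 F [-0.5 -0.1  0.8]
units [-0.013 -0.007 -0.003]
turn units -0.04
t 11.17 pos [ 5.87e-01 -8.89e-02 -1.00e-04] xaxis [ 0.147 -0.989 -0.01 ] z [-0.021  0.007 -1.   ] q6 1.21 F [-0.5 -0.1  0.8]
units [-1.34   2.199  0.054]
```

Call:
move_arm([
  {"linear":[-0.052,0.085,0.002],"turn":0},
  {"linear":[-0.052,0.085,0.002],"turn":0},
  {"linear":[-0.052,0.085,0.002],"turn":0},
  {"linear":[-0.052,0.085,0.002],"turn":0},
  {"linear":[-0.052,0.085,0.002],"turn":0},
  {"linear":[-0.052,0.085,0.002],"turn":0},
  {"linear":[-0.052,0.085,0.002],"turn":0},
  {"linear":[-0.052,0.085,0.002],"turn":0},
])

```text
t: 11.83
tool_pos: [0.5549, -0.0742, -0.0001]
tool_rot: [2.374, -2.045, -0.032]
force: [-0.2, -0.1, 0.4]
opening: -0.0
```

```bash
python3 -c "
from h import *
go(pl2w(PP,[-.103,-.04],.0)[0],-1.42); print(w2pl(PP,get_state()['tool_pos']))"
```

```text
t 11.83 pos [ 5.549e-01 -7.420e-02 -1.000e-04] xaxis [ 0.148 -0.989 -0.01 ] z [-0.021  0.007 -1.   ] q6 1.22 F [-0.2 -0.1  0.4]
units [-0.862  1.46   0.035]
turn units -0.03
[[-0.03517122 -0.03936598]]
```

Call:
move_arm([
  {"linear":[-0.049,0.085,0.002],"turn":0},
  {"linear":[-0.049,0.085,0.002],"turn":0},
  {"linear":[-0.049,0.085,0.002],"turn":0},
  {"linear":[-0.049,0.085,0.002],"turn":0},
  {"linear":[-0.049,0.085,0.002],"turn":0},
  {"linear":[-0.049,0.085,0.002],"turn":0},
  {"linear":[-0.049,0.085,0.002],"turn":0},
  {"linear":[-0.049,0.085,0.002],"turn":0},
])

```text
t: 12.5
tool_pos: [0.5224, -0.0615, 0.0001]
tool_rot: [2.374, -2.045, -0.032]
force: [0.1, -0.4, -0.9]
opening: -0.0003
```

```bash
python3 -c "
from h import *
go(pl2w(PP,[-.103,-.04],.0)[0],-1.42); print(w2pl(PP,get_state()['tool_pos']))"
```

```text
t 12.5 pos [ 5.224e-01 -6.150e-02  1.000e-04] xaxis [ 0.148 -0.989 -0.01 ] z [-0.021  0.007 -1.   ] q6 1.23 F [ 0.1 -0.4 -0.9]
units [-0.426  0.704  0.02 ]
turn units -0.02
[[-0.07009592 -0.04003581]]
```

Call:
move_arm([
  {"linear":[-0.05,0.083,0.002],"turn":0},
  {"linear":[-0.05,0.083,0.002],"turn":0},
  {"linear":[-0.05,0.083,0.002],"turn":0},
  {"linear":[-0.05,0.083,0.002],"turn":0},
  {"linear":[-0.05,0.083,0.002],"turn":0},
  {"linear":[-0.05,0.083,0.002],"turn":0},
  {"linear":[-0.05,0.083,0.002],"turn":0},
  {"linear":[-0.04,0.07,0.002],"turn":0},
])

```text
t: 13.17
tool_pos: [0.4912, -0.0486, 0.0002]
tool_rot: [2.374, -2.045, -0.032]
force: [0.1, 0.1, 1.4]
opening: 0.0002
```

```bash
python3 -c "
from h import *
tip(); go(pl2w(PP,[-.103,-.04],.0)[0],-1.42); print(w2pl(PP,get_state()['tool_pos']))"
```

```text
return _methods._mean(a, axis=axis, dtype=dtype,
  ret = ret.dtype.type(ret / rcount)
Traceback (most recent call last):
  File "h.py", line 60, in tip
    s=get_state(); p,d,T=look(); P=pts("wrist",d,T); R=Ro.from_rotvec(s["tool_rot"]).as_matrix(); Q=(P-s["tool_pos"])@R
                         ~~~~^^
  File "h.py", line 55, in look
    block(d,T);
    ~~~~~^^^^^
  File "h.py", line 51, in block
    print("block",k.sum(),"z",np.median(P[k][:,2]).round(4),cv2.minAreaRect((Q[k]*1e3).astype(np.float32)),"xmin",Q[k][:,0].min().round(4))
                                                                                                                  ~~~~~~~~~~~~~^^
ValueError: zero-size array to reduction operation minimum which has no identity
```

Call:
move_arm([
  {"linear":[0,0,-0.4],"turn":0},
  {"linear":[0,0,-0.8],"turn":0},
  {"linear":[0,0,-0.9],"turn":0},
  {"linear":[0,0,-0.9],"turn":0},
  {"linear":[0,0,-0.9],"turn":0},
  {"linear":[0,0,-0.8],"turn":0},
  {"linear":[0,0,-0.4],"turn":0},
  {"linear":[0,0,0],"turn":0},
])

```text
t: 13.88
tool_pos: [0.4923, -0.0493, 0.2113]
tool_rot: [2.372, -2.042, -0.041]
force: [-0.2, -0.4, -0.4]
opening: 0.0003
```

Run:
```python
from h import *
p,d,T=look("pics/w5.png"); print(get_state()["t"],get_state()["tool_pos"])
```

```text
tcp plate [[-0.1025 -0.0404]]
  return _methods._mean(a, axis=axis, dtype=dtype,
  ret = ret.dtype.type(ret / rcount)
Traceback (most recent call last):
  File "h.py", line 55, in look
    block(d,T);
    ~~~~~^^^^^
  File "h.py", line 51, in block
    print("block",k.sum(),"z",np.median(P[k][:,2]).round(4),cv2.minAreaRect((Q[k]*1e3).astype(np.float32)),"xmin",Q[k][:,0].min().round(4))
                                                                                                                  ~~~~~~~~~~~~~^^
ValueError: zero-size array to reduction operation minimum which has no identity
```

Block is out of the wrist view here; I'll check with the scene camera instead.

Run:
```python
from h import *
p,d=imaging.get_image("scene"); cv2.imwrite("pics/s3.png",cv2.resize(p[...,::-1],None,fx=1.4,fy=1.4))
P0=pts("scene",np.load("scene.npz")["d"]); P=pts("scene",d)
for n,A in(("before",P0),("after",P)):
    Q=w2pl(PP,A[...,:2].reshape(-1,2)).reshape(420,560,2); z=A[...,2]
    for nm,c,r,z0,z1 in(("cup",(-.079,.009),.03,.03,.062),("nut",(-.058,-.094),.02,.018,.03),("tin",(-.065,.248),.05,.022,.034),("block",(.086,.053),.045,.044,.054)):
        k=(np.hypot(Q[...,0]-c[0],Q[...,1]-c[1])<r)&(z>z0)&(z<z1)
        print(n,nm,k.sum(),(Q[k].mean(0)*1e3).round(1) if k.any() else "", (Q[k].min(0)*1e3).round(1) if k.any() else "")
```

```text
before cup 166 [-83.2   9.5] [-92.9  -1.9]
before nut 50 [-60.2 -97.9] [ -69.1 -107.4]
before tin 0  
before block 0  
after cup 171 [-83.2   9.5] [-93.2  -2. ]
after nut 52 [-60.  -98.2] [ -70.6 -108.5]
after tin 0  
after block 262 [83.1 52.1] [66.7 26. ]
```

View pics/s3.png

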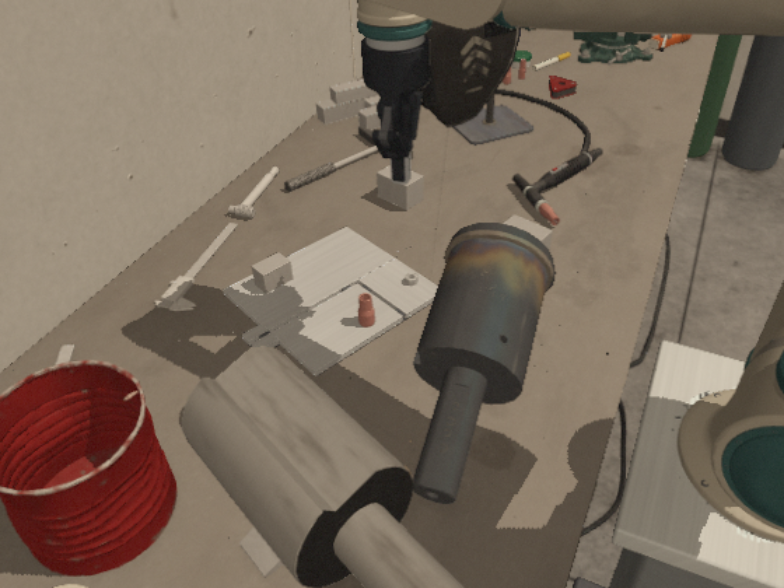

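The scene view shows the block at (272,272), flat and clear of the groove. The cup (366,310) and nut (411,279) haven't moved, and the hand is raised. Handing in.

```bash
python3 -c "
from cell import robot,get_state
print(get_state()['t']); print(robot.hand_in())"
```

```text
13.9833
the job is handed in; nothing more can be done
None
```

The dry run is done and handed in at t = 14.0 s of the 54 s allowed. I pushed the block aside with the fingertips, led the shut fingertips along the whole groove, and raised the hand by about 21 cm.

- **Block:** it lies flat and square on the plate, its near face about 64–66 mm from the groove (5 cm was asked). The force readings during the push peaked at about 7 N.
- **Trace:** I went from the tab end, round the corner, to the other end at about 55 mm/s, with no contact force in any reading. The tips stayed within about 1 mm of the groove's centre line at every reading from 12 mm on the tab side of the corner to the far end. Earlier on leg one they strayed up to 2.8 mm to either side.
- **Height:** the tips were mostly about 12 mm above the plate. On leg one they rose to about 16 mm and dipped to about 8 mm, by estimate from the reported pose.
- **Bystanders:** the scene camera shows the cup and the nut unmoved. The tin is hidden in that view, so it was not re-measured at the end; the hand never came near it.

**What disagreed:**
- **Fingertip position:** both cameras showed the real fingertips about 24 mm (shut) to 28 mm (partly open) short of the reported TCP. My first push therefore only brushed over the block, turning it about 4° and shifting it about 3 mm. I used the seen tips for all heights after that, so the reported TCP ran at about z = 0 during the trace.
- **Groove position:** the top and wrist views differed by about 1.5 mm, so I used a pose between the two.

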